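# Mark the glass roundel, then hold the index pin out

### The arm

A 6-joint arm with a two-finger parallel gripper is mounted at the origin on the work surface; the furniture and walls round the work are solid. World frame = base frame: x ahead of the robot, y to its left, z up, the work surface at z = 0. Lengths are in m, angles in rad, forces in N, time in s.
With the tool pointing down it reaches from about 0.375 to 0.975 m from the base axis. Payload 3.8 kg.
Tool frame: the origin (TCP) lies on the centre line of the jaws, within the pads' length; the fingertips stand 14 mm ahead of it and the grasp point (between the pads) lies 5 mm behind it (bot.finger_overhang is the distance from the TCP to the fingertips, in m); y points along the fingers, x is the direction in which the jaws open and shut, and the axes are right-handed (so a half turn about y gives the same grasp; the last joint's range is limited). The gripper opens to 85 mm and grips with 20 to 120 N. Pads are 22 mm wide; open, the fingers measure 114 mm over their backs; the gripper's body (76 mm by 85 mm) begins 54 mm behind the grasp point. The pads swing forward as they close: fully open they stand 13 mm farther back than shut.
Start: joints at [-1.194, 0.264, 1.604, -0, 1.274, -0.037], TCP at [0.271, -0.618, 0.245] pointing down, gripper open.
Joint ranges: [-2.63, 2.63], [-0.94, 2.18], [0.31, 2.57], [-1.31, 4.45], [0, 2.66], [-2.55, 2.55]. Speed limits (rad/s): [2.57, 2.57, 3.14, 3.14, 3.14, 3.14].

### API

Orientations are given as a rotation vector (axis times angle).
In Python, from workcell import readout, read_camera, bot, spotter gives the robot as it stands.
- The arm moves only by the tool jog_arm, never from a script. Its argument "increments" is a list of rows, each a list of 7 numbers: the shift along the tool's x, y, z in m, then the turn, a rotation vector about the tool's x, y, z in rad, then the opening, from 0 (shut) to 1 (fully open). A call has 1 to 10 rows; each row shifts and turns the pose as measured when the row begins, along the tool's axes as they then stand; what a row does not reach is not made up. A row lasts 1/8 s, in which the tool goes at most 62.5 mm and 10.7 degrees, less where a joint would pass 70% of its speed; a pose out of reach is approached as far as the arm can. A call with a gripper value outside its range is refused whole. The fingers move at their own pace and stop on an object; "force" is the grip in N (left out, the last holds). Time passes only in rows, so rows that do not move let the fingers close. It gives the time, the measured TCP pose, the force and the opening at its end, in the units of the state.
- readout.read_state(): the state, without advancing time (a new reading comes with each control period).
- read_camera(name): name is "scene" or "side" or "wrist"; returns a dict with "img" (480x640x3 uint8, blue, green, red), "range_z" (480x640 float32, m along the optical axis (not along the pixel's ray), 0 where there is no reading), "fx", "fy", "cx", "cy" (pixels), "world_from_camera" (4x4, takes a point from camera to world coordinates). Camera axes: x right, y down, z forward; pixel columns grow to the right and rows downward; lengths in m; the calibration is good to about 2 mm. A picture is of the moment at which its call begins.
- bot.finish_job(): hands the job in, once; it reports no verdict.
Trained networks look in a picture, given as the dict that the camera call returned (one of the last four; its "shot" number tells which), for a name from the list of things; names that differ only in an ending like _2 or _b are one class to them, and where a whole thing is asked for, a point or a joint stands for the part that bears it (a point fixed in the world has none). Each returns a list of dicts, best first, with "p" (0 to 1); they miss things now and then, are a little off and sometimes report something else, mostly with a low value. They report only what shows in the picture. A call takes as long as a camera call.
- spotter.masks_of(picture, thing): "mask" (480x640 bool, what is visible of it) and "location" ([column, row] in pixels, amid what is visible of it).
- spotter.spot_point(picture, thing): "location" ([column, row] in pixels: a listed point, or the origin of a listed thing).
The state is a dict: "time": time; "q": joint angles; "joint_vel": joint speeds; "joint_torque": joint torques, N m; "tool_pos": TCP position; "tcp_rot": TCP orientation; "wrist_force": force on the tool from outside, world axes, zero at the start; "torque": the same for the moment, N m; "width": opening from 0.0 (shut) to 1.0 (fully open).
Only numpy, scipy, OpenCV 4.12 (cv2) and the standard library are available. Lean on these libraries where they do the work, as an engineer would, in place of code of your own. Each camera call takes 0.05 s, during which the arm holds its last target. There are 200 camera calls.

### The job

On the dotting jig, push the red-headed marking plunger all the way down to its stop so that it dots the glass, and let it spring fully back up. Then pinch the black knob of the index pin and pull it straight out, away from the disc, as far as it goes, so that the pin is clear of its hole in the disc's rim, and finish while still holding it fully out (do not let go: a colleague will turn the disc meanwhile). Leave the dropper bottle, the cup and the tape beside the jig where they stand.

Things in the scene. Friction and masses are not known exactly. Their poses are not given: they have to be found in the camera images.
- jig: dotting jig, fixed: grey base 130 x 245 x 12 mm, on it an aluminium disc (140 mm diameter, top at z 58 mm, dark holes round the rim) with a round green glass (top at 64 mm). Origin on the table under the disc's axis, z up. On its -y side a blue bracket (32 mm wide, 63 mm high, y -89 to -111 mm), beyond it the pin knob; on its +y side a post and blue arm (top at 116 mm) with the marking plunger
- marker_head (a point): centre of the top face of the red head of the marking plunger (head 32 mm diameter, 11 mm thick, top 140 mm above the table when up; it is the highest part of the jig). It is pressed straight down; 12 mm to the stop, spring 3 N at first, 7 N at the stop
- marker_plunger (a joint): travel of the marking plunger, m: 0 up (its spring returns it), 0.012 fully down at its stop
- pin_knob (a point): middle of the waist of the index pin's black knob, on the pin's level axis, 49 mm above bare table, 144 mm from the disc's axis when seated. Waist 22 mm diameter, 26 mm long along the pin; at its outer end a flange, 31 mm diameter, 6 mm thick; 13 mm free inward to a barrel (19 mm), 20 mm to the bracket. Axes as the jig's: pull along -y; fingers can close on the waist from above, along x
- index_pin (a joint): travel of the index pin, m: 0 seated 8 mm deep in the disc's rim, 0.014 fully out at its stop; its spring pulls it back in with 5.4 N when seated and 11.7 N at the stop
- dropper_mid (a point): dropper bottle with a red top, 27 mm diameter, 86 mm high, loose, upright on the table; point at its centre, half-way up. A bystander
- cup_mid (a point): small white mixing cup, blue inside, 49 mm diameter, 31 mm high, loose, upright on the table; point at its centre, half-way up. A bystander
- tape_mid (a point): roll of blue masking tape lying flat, 77 mm diameter, 24 mm high, loose; point at its centre, half-way up. A bystander

How it is judged:
By the outcome, as a careful person would: the job done as asked, in the order asked, and still so for the second after the job is handed in, while the arm keeps its last pose, push and grip.
It also fails if it takes over 38 s, if anything falls off the work surface, if the arm or the gripper's body presses on something with over 40 N, if the wrist force passes 120 N, or if a joint passes its speed limit or range.

## Working session

There is one attempt and no reset: what is moved stays moved. The work goes in short steps, Python scripts to look and compute and a tool call to move; the robot and the scene stay as the last step left them, time stands still between calls to the robot, and variables do not carry over. Pictures are saved under pics/ and viewed, about 8 in all and at most 12, crops included, and the job is handed in when it is done.

Besides the shell and the picture viewer there is one more tool, called after ">>>" by a JSON object that holds its "name" and its "arguments", one argument or row to a line. jog_arm: Moves the arm, as the interface text tells. Its arguments: {"type":"object","properties":{"increments":{"type":"array"},"force":{"type":"number"}},"required":["increments"]}

```bash
mkdir -p pics; cat > h.py <<'E'
import numpy as np, cv2
from scipy.spatial.transform import Rotation as R
from workcell import readout, read_camera, bot, spotter
def w(p,u,v,z=None,dz=None):
    "world point of pixel: at plane world z, or from depth"
    T=p["world_from_camera"]; d=np.array([(u-p["cx"])/p["fx"],(v-p["cy"])/p["fy"],1])
    r=T[:3,:3]@d
    if z is not None: return T[:3,3]+r*(z-T[2,3])/r[2]
    k=p["range_z"][max(0,int(v)-2):int(v)+3,max(0,int(u)-2):int(u)+3]; k=k[k>0]
    return T[:3,3]+r*np.median(k) if k.size else None
E
python3 - <<'E'
from h import *
s=readout.read_state(); print(s)
Z=dict(marker_head=.14,pin_knob=.049,jig=0,dropper_mid=.043,cup_mid=.0155,tape_mid=.012)
for n in ("scene","side"):
    p=read_camera(n); im=p["img"].copy()
    for t,z in Z.items():
        for d in spotter.spot_point(p,t)[:2]:
            u,v=d["location"]; print(n,t,round(d["p"],2),np.round([u,v]),np.round(w(p,u,v,z),4),np.round(w(p,u,v),4) if w(p,u,v) is not None else None)
    cv2.imwrite(f"pics/{n}1.png",im)
E
```

```text
{'time': 0.0, 'q': array([-1.19391832e+00,  2.64758876e-01,  1.60539930e+00, -5.60266251e-06,
        1.27369946e+00, -3.69006192e-02]), 'joint_vel': array([-0.000255  , -0.00050097, -0.0006677 ,  0.00279404, -0.00027113,
        0.00031512]), 'joint_torque': array([-3.78703204e-03, -5.15123677e+01, -3.67314613e+01, -5.08823405e-05,
        1.31854636e-02,  3.71919540e-06]), 'tool_pos': array([ 0.27113253, -0.61737435,  0.24394448]), 'tcp_rot': array([-1.37566897,  0.90058703, -0.8975409 ]), 'wrist_force': array([ 0.6172567 ,  0.13599926, -1.30978236]), 'torque': array([-0.01421686, -0.01933955,  0.01764347]), 'width': 1.0002316341938244}
scene marker_head 0.51 [294. 223.] [ 0.4737 -0.1793  0.14  ] [ 0.477  -0.1763  0.1377]
scene pin_knob 0.79 [388. 278.] [ 0.5413 -0.3668  0.049 ] [ 0.5339 -0.3706  0.0545]
scene jig 0.65 [316. 287.] [ 0.4813 -0.231   0.    ] [ 0.4305 -0.2713  0.0459]
scene dropper_mid 0.88 [292. 301.] [ 0.37   -0.2599  0.043 ] [ 0.3681 -0.2616  0.0449]
scene cup_mid 0.65 [341. 326.] [ 0.3976 -0.3545  0.0155] [ 0.402  -0.3515  0.011 ]
scene cup_mid 0.39 [295. 221.] [ 0.6656 -0.0096  0.0155] [ 1.9644  1.1449 -0.8582]
scene tape_mid 0.9 [435. 306.] [ 0.5642 -0.4609  0.012 ] [ 0.2408 -0.5781  0.2634]
side marker_head 0.46 [319. 213.] [ 0.4654 -0.1585  0.14  ] [ 0.7389  0.9352 -0.287 ]
side pin_knob 0.75 [391. 303.] [ 0.5407 -0.3602  0.049 ] [ 0.5355 -0.3731  0.0567]
side jig 0.64 [336. 294.] [ 0.4842 -0.2229  0.    ] [ 0.474  -0.2587  0.02  ]
side dropper_mid 0.6 [284. 289.] [ 0.3789 -0.2615  0.043 ] [ 0.3771 -0.2714  0.0483]
side cup_mid 0.6 [306. 330.] [ 0.3961 -0.3593  0.0155] [ 0.392  -0.3773  0.0269]
side tape_mid 0.67 [428. 350.] [ 0.5689 -0.4555  0.012 ] [ 0.5756 -0.4417  0.0021]
```

View pics/scene1.png

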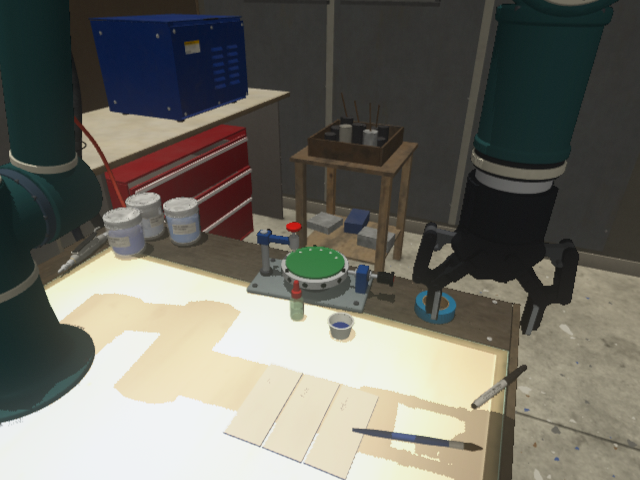

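View pics/side1.png

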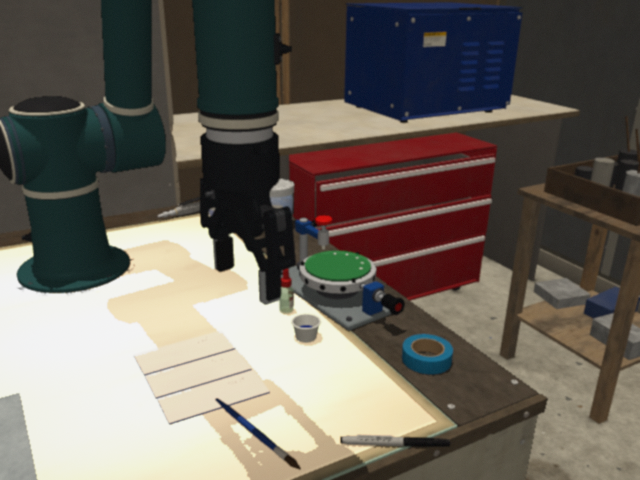

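The pictures agree with the network results. The jig centre is at scene (316,270), the red head at (294,227) and the knob at (387,278) pointing to the right. The tape at (435,306) lies beyond the knob. Next I'll work out the jig axes and the move to a point above the marker.

```bash
cat >> h.py <<'E'
def plan(target,pull=None,maxs=.05):
    "constant-world moves to TCP target, tool down; pull = world xy direction to be perpendicular to jaws"
    s=readout.read_state(); M=R.from_rotvec(s["tcp_rot"]).as_matrix(); a=0
    if pull is not None:
        f=[np.arctan2(pull[1],pull[0])+k*np.pi-np.arctan2(M[1,2],M[0,2]) for k in (0,1)]
        f=[(x+np.pi)%(2*np.pi)-np.pi for x in f]
        print("yaw options",np.round(f,3),"q6",s["q"][5].round(3))
        a=min(f,key=abs)
    d=np.array(target)-s["tool_pos"]
    print("tcp",s["tool_pos"].round(4),"F",s["wrist_force"].round(2),"w",round(s["width"],3),"t",s["time"])
    print("R",M.round(3).tolist())
    print("shift in tool axes now",(M.T@d).round(4),"turn about tool y",round(-a,3))
    ry=R.from_euler('z',a).as_matrix()@M
    print("shift in tool axes after turn",(ry.T@d).round(4),"tilt(down in tool)",(M.T@[0,0,-1]).round(3))
E
python3 - <<'E'
from h import *
plan([.471,-.172,.23],[.39,-.92])
E
```

```text
yaw options [-1.584  1.558] q6 -0.037
tcp [ 0.2714 -0.6181  0.2454] F [ 0.46 -0.38  0.05] w 0.997 t 0.7
R [[0.402, 0.0, 0.916], [-0.916, -0.0, 0.402], [0.0, -1.0, 0.0]]
shift in tool axes now [-0.3282  0.0153  0.3621] turn about tool y -1.558
shift in tool axes after turn [0.3578 0.0154 0.3328] tilt(down in tool) [-0.  1. -0.]
```

>>> {"name": "jog_arm", "arguments": {
  "increments": [
    [-0.041, 0.002, 0.045, 0, 0, 0, 1],
    [-0.041, 0.002, 0.045, 0, 0, 0, 1],
    [-0.041, 0.002, 0.045, 0, 0, 0, 1],
    [-0.041, 0.002, 0.045, 0, 0, 0, 1],
    [-0.041, 0.002, 0.045, 0, 0, 0, 1],
    [-0.02, 0.002, 0.022, 0, 0, 0, 1],
    [0, 0, 0, 0, -0.17, 0, 0],
    [0, 0, 0, 0, -0.17, 0, 0],
    [0, 0, 0, 0, -0.17, 0, 0],
    [0, 0, 0, 0, -0.17, 0, 0]
  ],
  "force": 60
}}

```text
time: 1.95
tool_pos: [0.4118, -0.304, 0.2341]
tcp_rot: [-1.544, 0.353, -0.362]
wrist_force: [0.1, 0.3, -0.5]
width: 0.137
```

>>> {"name": "jog_arm", "arguments": {
  "increments": [
    [0, 0, 0, 0, -0.17, 0, 0],
    [0, 0, 0, 0, -0.17, 0, 0],
    [0, 0, 0, 0, -0.17, 0, 0],
    [0, 0, 0, 0, -0.17, 0, 0],
    [0, 0, 0, 0, -0.17, 0, 0],
    [0, 0, 0, 0, 0, 0, 0]
  ]
}}

```text
time: 2.7
tool_pos: [0.412, -0.304, 0.2354]
tcp_rot: [-1.552, -0.336, 0.327]
wrist_force: [-0.1, 0.2, 0.1]
width: 0.002
```

```bash
cat > look.py <<'E'
from h import *
import sys
Z=dict(marker_head=.14,pin_knob=.049,jig=0)
ims=[]
for n in ("wrist","scene","side"):
    p=read_camera(n)
    for t,z in Z.items():
        for d in spotter.spot_point(p,t)[:1]:
            u,v=d["location"]; q=w(p,u,v); print(n,t,round(d["p"],2),np.round([u,v]),np.round(w(p,u,v,z),4),None if q is None else np.round(q,4))
    # red blob top of head
    if n=="wrist": cv2.imwrite(f"pics/{sys.argv[1]}.png",p["img"])
    b=p["img"].astype(int); m=(b[...,2]>120)&(b[...,1]<70)&(b[...,0]<70)&(p["range_z"]>0)
    vs,us=np.nonzero(m)
    if len(us):
        T=p["world_from_camera"]; zz=p["range_z"][vs,us]
        P=np.c_[(us-p["cx"])/p["fx"]*zz,(vs-p["cy"])/p["fy"]*zz,zz]@T[:3,:3].T+T[:3,3]
        k=(abs(P[:,2]-.14)<.012)&(np.hypot(P[:,0]-.47,P[:,1]+.17)<.05); k2=k&(P[:,2]>.135)
        if k.sum(): print(n,"red",k.sum(),P[k].min(0).round(4),P[k].max(0).round(4),"top mean",k2.sum(),P[k2].mean(0).round(4))
plan([.471,-.172,.23],[.39,-.92])
E
python3 look.py w1
```

```text
wrist marker_head 0.83 [484. 116.] [ 0.4683 -0.1847  0.14  ] [ 0.4684 -0.1847  0.1399]
wrist pin_knob 0.97 [414. 311.] [ 0.5385 -0.3526  0.049 ] [ 0.5333 -0.3487  0.0594]
wrist jig 0.87 [416. 166.] [ 0.4843 -0.2234  0.    ] [ 0.4661 -0.2254  0.0641]
wrist red 2006 [ 0.4521 -0.1976  0.1368] [ 0.483  -0.1674  0.1425] top mean 2006 [ 0.4668 -0.1827  0.1397]
scene marker_head 0.64 [292. 225.] [ 0.463  -0.1828  0.14  ] [ 0.4632 -0.1826  0.1399]
scene pin_knob 0.8 [388. 278.] [ 0.5403 -0.3667  0.049 ] [ 0.5333 -0.3703  0.0542]
scene jig 0.78 [317. 285.] [ 0.4873 -0.2267  0.    ] [ 0.431  -0.2714  0.0504]
scene red 95 [ 0.4495 -0.1998  0.1364] [ 0.4807 -0.1705  0.142 ] top mean 95 [ 0.4635 -0.1851  0.1391]
side marker_head 0.5 [321. 215.] [ 0.4666 -0.1715  0.14  ] [ 0.4672 -0.1692  0.1391]
side pin_knob 0.8 [390. 303.] [ 0.5394 -0.3599  0.049 ] [ 0.5357 -0.3691  0.0544]
side jig 0.79 [335. 293.] [ 0.4833 -0.2186  0.    ] [ 0.4724 -0.257   0.0214]
side red 103 [ 0.4528 -0.201   0.1357] [ 0.481  -0.1689  0.1418] top mean 103 [ 0.4664 -0.1877  0.1392]
yaw options [ 3.119 -0.023] q6 -1.108
tcp [ 0.412  -0.304   0.2352] F [0.78 0.17 0.37] w 0.0 t 3.3
R [[0.912, 0.007, -0.411], [0.411, -0.005, 0.912], [0.004, -1.0, -0.007]]
shift in tool axes now [0.108  0.0049 0.0961] turn about tool y 0.023
shift in tool axes after turn [0.1058 0.0049 0.0985] tilt(down in tool) [-0.004  1.     0.007]
```

>>> {"name": "jog_arm", "arguments": {
  "increments": [
    [0.04, 0, 0.035, 0, 0, 0, 0],
    [0.04, 0, 0.035, 0, 0, 0, 0],
    [0.02, 0, 0.017, 0, 0, 0, 0],
    [0, 0.03, 0, 0, 0, 0, 0],
    [0, 0.03, 0, 0, 0, 0, 0],
    [0, 0.01, 0, 0, 0, 0, 0],
    [0, 0, 0, 0, 0, 0, 0]
  ]
}}

```text
time: 4.18
tool_pos: [0.4715, -0.1816, 0.1652]
tcp_rot: [-1.555, -0.338, 0.323]
wrist_force: [0.7, -0.8, -0.2]
width: 0.002
```

```bash
python3 - <<'E'
from h import *
plan([.467,-.1835,.165])
p=read_camera("side"); cv2.imwrite("pics/s2.png",cv2.resize(p["img"][130:350,220:460],None,fx=2.5,fy=2.5))
E
```

```text
tcp [ 0.4715 -0.1816  0.1652] F [ 0.7  -0.79 -0.23] w 0.002 t 4.175
R [[0.913, 0.011, -0.408], [0.409, -0.007, 0.913], [0.007, -1.0, -0.011]]
shift in tool axes now [-0.0049  0.0002  0.    ] turn about tool y 0
shift in tool axes after turn [-0.0049  0.0002  0.    ] tilt(down in tool) [-0.007  1.     0.011]
```

View pics/s2.png

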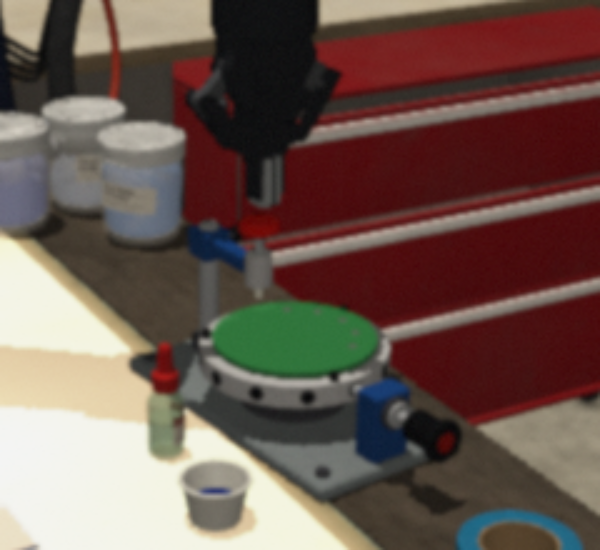

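The shut fingers are directly over the red head at crop (262,215), with a gap of about 10 mm. I'll correct x by -4 mm and press.

>>> {"name": "jog_arm", "arguments": {
  "increments": [
    [-0.005, 0, 0, 0, 0, 0, 0],
    [0, 0.006, 0, 0, 0, 0, 0],
    [0, 0.005, 0, 0, 0, 0, 0],
    [0, 0.004, 0, 0, 0, 0, 0],
    [0, 0, 0, 0, 0, 0, 0]
  ]
}}

```text
time: 4.85
tool_pos: [0.4691, -0.1856, 0.1535]
tcp_rot: [-1.559, -0.341, 0.318]
wrist_force: [-0.8, 0.6, 2.8]
width: 0.002
```

>>> {"name": "jog_arm", "arguments": {
  "increments": [
    [0, 0.004, 0, 0, 0, 0, 0],
    [0, 0.004, 0, 0, 0, 0, 0],
    [0, 0.003, 0, 0, 0, 0, 0]
  ]
}}

```text
time: 5.22
tool_pos: [0.4693, -0.1857, 0.1431]
tcp_rot: [-1.559, -0.341, 0.318]
wrist_force: [-1.7, 1.1, 5.7]
width: 0.002
```

>>> {"name": "jog_arm", "arguments": {
  "increments": [
    [0, 0.002, 0, 0, 0, 0, 0],
    [0, 0.002, 0, 0, 0, 0, 0]
  ]
}}

```text
time: 5.48
tool_pos: [0.4694, -0.1857, 0.1419]
tcp_rot: [-1.559, -0.341, 0.319]
wrist_force: [-9.4, 3.9, 21.6]
width: -0.002
```

The force rose to 21.6 N at z = 0.1419, so the plunger is on its stop. I'll lift off, then look.

>>> {"name": "jog_arm", "arguments": {
  "increments": [
    [0, -0.01, 0, 0, 0, 0, 0],
    [0, -0.02, 0, 0, 0, 0, 0],
    [0, -0.04, 0, 0, 0, 0, 0],
    [0, -0.02, -0.05, 0, 0, 0, 0],
    [0, 0, -0.05, 0, 0, 0, 1],
    [0, 0, -0.05, 0, 0, 0, 1],
    [0, 0, 0, 0, 0, 0, 1],
    [0, 0, 0, 0, 0, 0, 1]
  ]
}}

```text
time: 6.48
tool_pos: [0.5312, -0.3247, 0.2333]
tcp_rot: [-1.558, -0.343, 0.32]
wrist_force: [0.6, 0.1, -0.5]
width: 0.849
```

```bash
cat >> look.py <<'E'
p=read_camera("wrist"); b=p["img"].astype(int); T=p["world_from_camera"]
def pts(m):
    vs,us=np.nonzero(m&(p["range_z"]>0)); zz=p["range_z"][vs,us]
    return np.c_[(us-p["cx"])/p["fx"]*zz,(vs-p["cy"])/p["fy"]*zz,zz]@T[:3,:3].T+T[:3,3]
P=pts((b[...,1]>b[...,2]+25)&(b[...,1]>b[...,0]+25)); P=P[abs(P[:,2]-.064)<.006]
if len(P): 
    c,r=cv2.minEnclosingCircle(P[:,:2].astype(np.float32)); print("glass",len(P),np.round(c,4),round(r,4),P.mean(0).round(4))
for d in spotter.masks_of(p,"pin_knob")[:1]:
    K=pts(d["mask"]); K=K[(K[:,2]>.03)&(K[:,2]<.075)]
    print("knob mask",len(K),d["p"],K.min(0).round(4),K.max(0).round(4))
    T0=K[K[:,2]>.054]; c0,v=cv2.PCACompute(T0[:,:2].astype(np.float32),None); print("top pts",len(T0),c0,v[0])
    np.save("knob.npy",K)
E
python3 look.py w2
```

```text
wrist pin_knob 0.84 [312. 248.] [ 0.5384 -0.3538  0.049 ] [ 0.537  -0.3504  0.0598]
wrist jig 0.84 [314.  92.] [ 0.483  -0.2241  0.    ] [ 0.4858 -0.2296  0.0641]
wrist red 287 [ 0.4626 -0.1983  0.137 ] [ 0.4815 -0.1877  0.1424] top mean 287 [ 0.4728 -0.1943  0.1395]
scene marker_head 0.73 [317. 287.] [ 0.3281 -0.353   0.14  ] [ 0.4309 -0.2715  0.0474]
scene pin_knob 0.62 [386. 277.] [ 0.5414 -0.3619  0.049 ] [ 0.533  -0.3663  0.0553]
scene jig 0.76 [315. 288.] [ 0.4772 -0.2294  0.    ] [ 0.428  -0.2688  0.0447]
scene red 93 [ 0.4503 -0.1989  0.1368] [ 0.4792 -0.1702  0.1414] top mean 93 [ 0.4633 -0.1852  0.1391]
side marker_head 0.54 [321. 215.] [ 0.467 -0.17   0.14 ] [ 0.7458  0.9266 -0.2929]
side pin_knob 0.66 [389. 304.] [ 0.5347 -0.3648  0.049 ] [ 0.5329 -0.3691  0.0516]
side jig 0.61 [335. 294.] [ 0.4823 -0.2236  0.    ] [ 0.4722 -0.2593  0.02  ]
side red 104 [ 0.4532 -0.2011  0.1358] [ 0.4817 -0.1698  0.1424] top mean 104 [ 0.4665 -0.1878  0.1392]
yaw options [ 3.12  -0.022] q6 -1.012
tcp [ 0.5317 -0.325   0.2346] F [-0.83 -0.26 -0.3 ] w 1.001 t 7.075
R [[0.912, 0.019, -0.41], [0.41, -0.011, 0.912], [0.013, -1.0, -0.018]]
shift in tool axes now [0.0073 0.0018 0.1645] turn about tool y 0.022
shift in tool axes after turn [0.0038 0.0017 0.1646] tilt(down in tool) [-0.013  1.     0.018]
glass 19055 [ 0.4843 -0.2237] 0.0612 [ 0.4837 -0.2241  0.0641]
knob mask 1224 0.8 [ 0.5083 -0.3801  0.0419] [ 0.5589 -0.2896  0.065 ]
top pts 800 [[ 0.53993833 -0.36053583]] [-0.36875534  0.92952645]
```

View pics/w2.png

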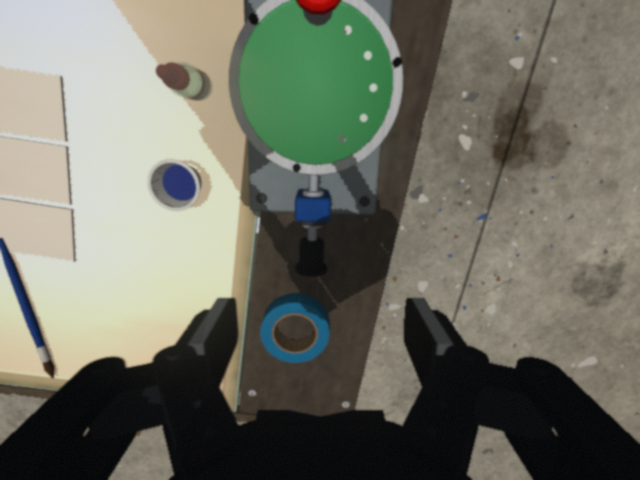

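The view from above shows the knob at (311,255), in line with the bracket at (313,205). The red head is back up at z 0.1395, and the tape at (295,330) is clear of the knob. I'll align over the knob and go down partway.

>>> {"name": "jog_arm", "arguments": {
  "increments": [
    [-0.006, 0, -0.03, 0.018, 0.025, 0.013, 1],
    [0, 0.05, 0, 0, 0, 0, 1],
    [0, 0.05, 0, 0, 0, 0, 1],
    [0, 0.015, 0, 0, 0, 0, 1],
    [0, 0, 0, 0, 0, 0, 1]
  ],
  "force": 60
}}

```text
time: 7.8
tool_pos: [0.5408, -0.3573, 0.1204]
tcp_rot: [-1.552, -0.314, 0.309]
wrist_force: [0.0, 0.0, 0.1]
width: 1.0
```

```bash
python3 - <<'E'
from h import *
plan([.5392,-.3555,.044],[.387,-.922])
p=read_camera("wrist"); cv2.imwrite("pics/w3.png",p["img"])
for d in spotter.spot_point(p,"pin_knob")[:1]: print(d, w(p,*d["location"],.049))
E
```

```text
yaw options [-3.141e+00  1.000e-03] q6 -1.019
tcp [ 0.5408 -0.3573  0.1204] F [0.03 0.03 0.13] w 1.0 t 7.8
R [[0.922, 0.004, -0.386], [0.386, -0.003, 0.922], [0.003, -1.0, -0.004]]
shift in tool axes now [-0.001   0.0763  0.0026] turn about tool y -0.001
shift in tool axes after turn [-0.001   0.0763  0.0026] tilt(down in tool) [-0.003  1.     0.004]
```

View pics/w3.png

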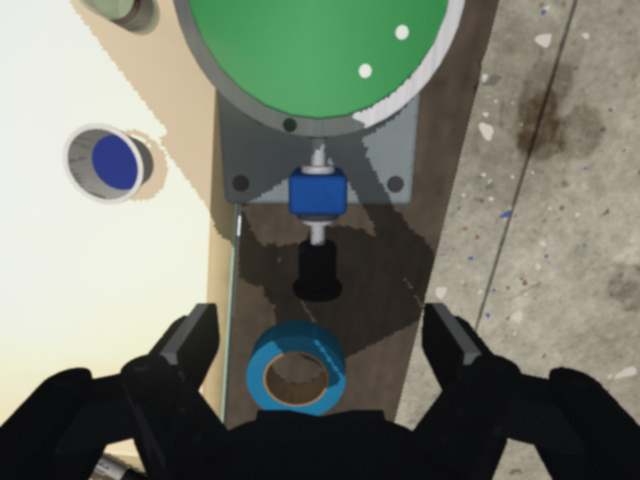

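The waist is at (318,260), the flange at (318,288) and the bracket at (318,195). The pin axis runs straight up the image, so the jaws are aligned. I'll project those pixels.

```bash
python3 - <<'E'
from h import *
p=read_camera("wrist")
c=np.array([.4843,-.2237]); o=np.array([.387,-.922]); x=np.array([.922,.387])
for u,v,z in [(318,240,.06),(318,276,.06),(318,288,.0645),(318,262,.06),(301,262,.049),(335,262,.049),(294,288,.049),(342,288,.049),(318,195,.063)]:
    q=w(p,u,v,z); print(u,v,q.round(4),"along",round((q[:2]-c)@o,4),"lat",round((q[:2]-c)@x,4))
s=readout.read_state()["tool_pos"]; print("tcp along/lat",(s[:2]-c)@o,(s[:2]-c)@x)
E
```

```text
318 240 [ 0.5344 -0.342   0.06  ] along 0.1285 lat 0.0004
318 276 [ 0.543  -0.3626  0.06  ] along 0.1508 lat 0.0004
318 288 [ 0.5452 -0.3679  0.0645] along 0.1565 lat 0.0004
318 262 [ 0.5396 -0.3545  0.06  ] along 0.142 lat 0.0004
301 262 [ 0.5315 -0.3623  0.049 ] along 0.1461 lat -0.0102
335 262 [ 0.5509 -0.3542  0.049 ] along 0.1461 lat 0.0109
294 288 [ 0.5339 -0.3804  0.049 ] along 0.1637 lat -0.0149
342 288 [ 0.562  -0.3687  0.049 ] along 0.1637 lat 0.0155
318 195 [ 0.5243 -0.3176  0.063 ] along 0.1021 lat 0.0005
tcp along/lat 0.14653880622774473 0.0014129778650742136
```

>>> {"name": "jog_arm", "arguments": {
  "increments": [
    [-0.001, 0.03, 0.004, 0, 0, 0, 1],
    [0, 0.03, 0, 0, 0, 0, 1],
    [0, 0.016, 0, 0, 0, 0, 1],
    [0, 0, 0, 0, 0, 0, 1]
  ]
}}

```text
time: 8.45
tool_pos: [0.5471, -0.3597, 0.0558]
tcp_rot: [-1.568, -0.327, 0.298]
wrist_force: [0.7, 0.8, 0.3]
width: 1.0
```

```bash
python3 - <<'E'
from h import *
plan([.4843+.387*.1425,-.2237-.922*.1425,.044],[.387,-.922])
E
```

```text
yaw options [-3.141  0.   ] q6 -1.017
tcp [ 0.5471 -0.3597  0.0558] F [0.68 0.77 0.27] w 1.0 t 8.45
R [[0.922, 0.022, -0.387], [0.387, -0.015, 0.922], [0.014, -1.0, -0.023]]
shift in tool axes now [-0.0055  0.0115  0.0074] turn about tool y -0.0
shift in tool axes after turn [-0.0055  0.0115  0.0075] tilt(down in tool) [-0.014  1.     0.023]
```

>>> {"name": "jog_arm", "arguments": {
  "increments": [
    [-0.005, 0, 0.007, 0.023, 0, 0.014, 1],
    [0, 0, 0, 0, 0, 0, 1],
    [0, 0.006, 0, 0, 0, 0, 1],
    [0, 0.005, 0, 0, 0, 0, 1],
    [0, 0, 0, 0, 0, 0, 1]
  ]
}}

```text
time: 9.07
tool_pos: [0.5418, -0.3566, 0.0483]
tcp_rot: [-1.552, -0.315, 0.309]
wrist_force: [-0.6, -0.0, -0.2]
width: 1.003
```

```bash
python3 - <<'E'
from h import *
plan([.4843+.387*.1425,-.2237-.922*.1425,.044],[.387,-.922]); print(readout.read_state()["q"])
E
```

```text
yaw options [-3.141  0.   ] q6 -1.018
tcp [ 0.5418 -0.3566  0.0483] F [-0.6  -0.03 -0.16] w 1.003 t 9.075
R [[0.922, 0.004, -0.387], [0.387, -0.003, 0.922], [0.003, -1.0, -0.004]]
shift in tool axes now [-0.0016  0.0043  0.0024] turn about tool y -0.0
shift in tool axes after turn [-0.0016  0.0043  0.0024] tilt(down in tool) [-0.003  1.     0.004]
[-6.20737908e-01  3.92629227e-01  1.82603681e+00  4.82352152e-04
  9.18039936e-01 -1.01819612e+00]
```

>>> {"name": "jog_arm", "arguments": {
  "increments": [
    [-0.002, 0.004, 0.003, 0.004, 0, 0.003, 1],
    [0, 0, 0, 0, 0, 0, 1],
    [0, 0, 0, 0, 0, 0, 0.6],
    [0, 0, 0, 0, 0, 0, 0.5]
  ]
}}

```text
time: 9.57
tool_pos: [0.5384, -0.3543, 0.0437]
tcp_rot: [-1.547, -0.311, 0.312]
wrist_force: [-0.1, 1.0, 0.4]
width: 0.605
```

```bash
python3 - <<'E'
from h import *
plan([.4843+.387*.1425,-.2237-.922*.1425,.044],[.387,-.922])
p=read_camera("wrist"); cv2.imwrite("pics/w4.png",p["img"])
E
```

```text
yaw options [-3.141  0.   ] q6 -1.018
tcp [ 0.5384 -0.3543  0.0437] F [-0.13  1.04  0.37] w 0.605 t 9.575
R [[0.922, -0.001, -0.387], [0.387, 0.001, 0.922], [-0.001, -1.0, 0.001]]
shift in tool axes now [ 0.0007 -0.0003 -0.0011] turn about tool y -0.0
shift in tool axes after turn [ 0.0007 -0.0003 -0.0011] tilt(down in tool) [ 0.001  1.    -0.001]
```

View pics/w4.png

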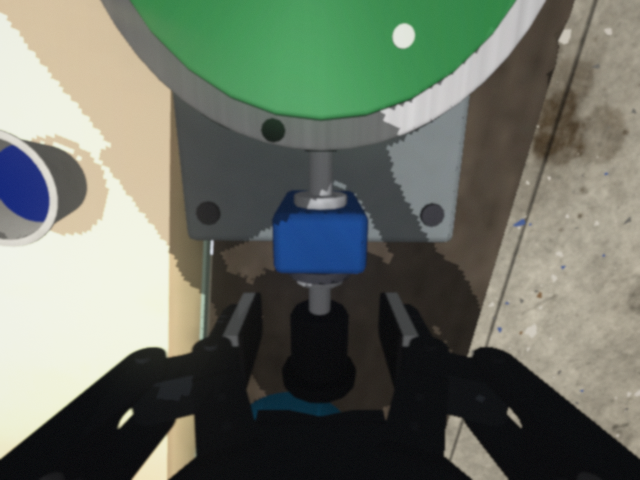

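The waist at (320,330) is centred between the pads at (248,330) and (390,330). I'll close.

>>> {"name": "jog_arm", "arguments": {
  "increments": [
    [0, 0, -0.001, 0, 0, 0, 0.3],
    [0, 0, 0, 0, 0, 0, 0],
    [0, 0, 0, 0, 0, 0, 0],
    [0, 0, 0, 0, 0, 0, 0],
    [0, 0, 0, 0, 0, 0, 0]
  ],
  "force": 60
}}

```text
time: 10.25
tool_pos: [0.5385, -0.3557, 0.0441]
tcp_rot: [-1.548, -0.31, 0.312]
wrist_force: [-1.4, -0.8, 0.4]
width: 0.237
```

```bash
python3 - <<'E'
from h import *
plan([.5392,-.3555,.044],[.387,-.922])
p=read_camera("wrist"); cv2.imwrite("pics/w5.png",p["img"])
E
```

```text
yaw options [-3.141e+00  1.000e-03] q6 -1.018
tcp [ 0.5385 -0.3557  0.0441] F [-1.38 -0.84  0.35] w 0.237 t 10.25
R [[0.922, -0.001, -0.387], [0.387, 0.0, 0.922], [-0.001, -1.0, 0.001]]
shift in tool axes now [ 0.0007  0.0001 -0.0001] turn about tool y -0.001
shift in tool axes after turn [ 0.0007  0.0001 -0.0001] tilt(down in tool) [ 0.001  1.    -0.001]
```

View pics/w5.png

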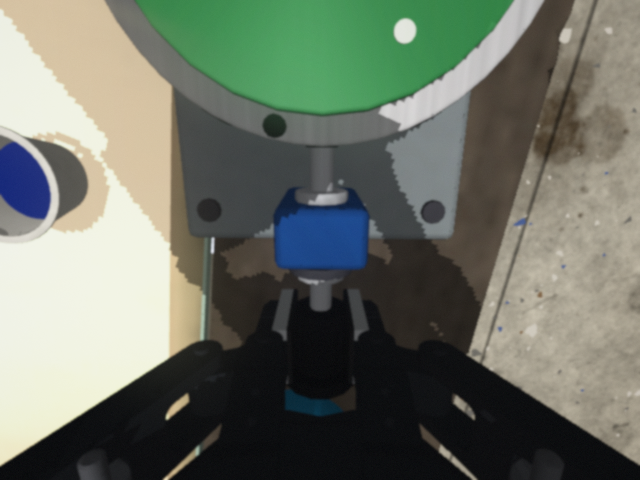

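The jaws are on the waist (20 mm opening, waist 22 mm). I'll pull out gradually.

>>> {"name": "jog_arm", "arguments": {
  "increments": [
    [0, 0, -0.004, 0, 0, 0, 0],
    [0, 0, -0.004, 0, 0, 0, 0],
    [0, 0, -0.003, 0, 0, 0, 0],
    [0, 0, 0, 0, 0, 0, 0]
  ]
}}

```text
time: 10.8
tool_pos: [0.5399, -0.359, 0.0441]
tcp_rot: [-1.532, -0.304, 0.316]
wrist_force: [-4.1, 6.3, 6.2]
width: 0.235
```

```bash
cat > st.py <<'E'
from h import *
s=readout.read_state(); o=np.array([.387,-.922,0]); x=np.array([.922,.387,0]); d=s["tool_pos"]-[.5385,-.3557,.0441]; f=s["wrist_force"]
print("moved out/lat/up",(d@o).round(4),(d@x).round(4),d[2].round(4),"force out/lat",f@o,f@x,f[2],"w",s["width"],s["time"])
print("down",(R.from_rotvec(s["tcp_rot"]).as_matrix().T@[0,0,-1]).round(3))
E
python3 st.py
```

```text
moved out/lat/up 0.0036 -0.0 0.0 force out/lat -7.350677863775524 -1.3565290965920551 6.166160985650113 w 0.23507947282771313 10.8
down [ 0.004  1.    -0.017]
```

>>> {"name": "jog_arm", "arguments": {
  "increments": [
    [0, 0, -0.006, -0.012, 0, 0, 0],
    [0, 0, -0.006, -0.006, 0, 0, 0],
    [0, 0, -0.006, -0.006, 0, 0, 0]
  ]
}}

```text
time: 11.18
tool_pos: [0.5435, -0.368, 0.0441]
tcp_rot: [-1.54, -0.302, 0.317]
wrist_force: [-5.4, 9.7, 9.4]
width: 0.236
```

```bash
python3 st.py
```

```text
moved out/lat/up 0.0133 -0.0002 -0.0 force out/lat -10.996907109215366 -1.2134494445839712 9.403390948608656 w 0.2360994796770207 11.175
down [ 0.007  1.    -0.01 ]
```

>>> {"name": "jog_arm", "arguments": {
  "increments": [
    [0, -0.0005, -0.005, -0.004, 0, 0, 0],
    [0, -0.0005, -0.005, -0.004, 0, 0, 0]
  ]
}}

```text
time: 11.42
tool_pos: [0.5438, -0.3687, 0.0441]
tcp_rot: [-1.53, -0.297, 0.32]
wrist_force: [-7.1, 15.0, 11.6]
width: 0.24
```

```bash
python3 st.py
```

```text
moved out/lat/up 0.0141 -0.0002 -0.0 force out/lat -16.518500480118746 -0.7257674517992913 11.620041403039693 w 0.2396451526857908 11.425
down [ 0.011  1.    -0.021]
```

>>> {"name": "jog_arm", "arguments": {
  "increments": [
    [0, -0.001, -0.006, -0.006, 0, -0.005, 0],
    [0, -0.001, -0.006, -0.006, 0, -0.005, 0],
    [0, -0.001, -0.006, -0.006, 0, -0.005, 0],
    [0, -0.001, -0.006, -0.006, 0, -0.005, 0]
  ]
}}

```text
time: 11.92
tool_pos: [0.5438, -0.3686, 0.0441]
tcp_rot: [-1.504, -0.3, 0.313]
wrist_force: [-5.7, 16.3, 9.8]
width: 0.238
```

```bash
python3 st.py; python3 - <<'E'
from h import *
for n in ("wrist","scene","side"):
    p=read_camera(n)
    if n=="wrist": a=p["img"]
    if n=="side": b=p["img"]
    for t,z in dict(dropper_mid=.043,cup_mid=.0155,tape_mid=.012).items():
        for d in spotter.spot_point(p,t)[:1]: print(n,t,round(d["p"],2),w(p,*d["location"],z).round(4))
    c=p["img"].astype(int); m=(c[...,2]>120)&(c[...,1]<70)&(c[...,0]<70)&(p["range_z"]>0)
    for v,u in list(zip(*np.nonzero(m)))[::12]:
        q=w(p,u,v)
        if q is not None and abs(q[0]-.467)<.02 and abs(q[1]+.1835)<.02: print(n,"head z",q[2].round(4)); break
cv2.imwrite("pics/f.png",cv2.resize(np.hstack([a[:,120:520],cv2.resize(b[180:400,230:470],(400,367)).copy() if 0 else cv2.resize(b[170:410,250:450],(400,480))]),(800,480)))
E
python3 st.py
```

```text
moved out/lat/up 0.0139 -0.0002 -0.0 force out/lat -17.197300331897384 1.0557749440312636 9.77643774869832 w 0.23810149337707873 11.925
down [-0.     0.999 -0.046]
wrist cup_mid 0.98 [ 0.3967 -0.354   0.0155]
scene dropper_mid 0.92 [ 0.3784 -0.2565  0.043 ]
scene cup_mid 0.89 [ 0.3933 -0.3601  0.0155]
scene tape_mid 0.93 [ 0.5682 -0.4551  0.012 ]
scene head z 0.1387
side dropper_mid 0.92 [ 0.3855 -0.2491  0.043 ]
side cup_mid 0.69 [ 0.3973 -0.3595  0.0155]
side tape_mid 0.69 [ 0.566  -0.4625  0.012 ]
side head z 0.14
moved out/lat/up 0.0139 -0.0002 -0.0 force out/lat -16.62387273209007 -0.277720379299727 10.981467098025078 w 0.23509345867528222 12.525
down [-0.     0.999 -0.045]
```

View pics/f.png

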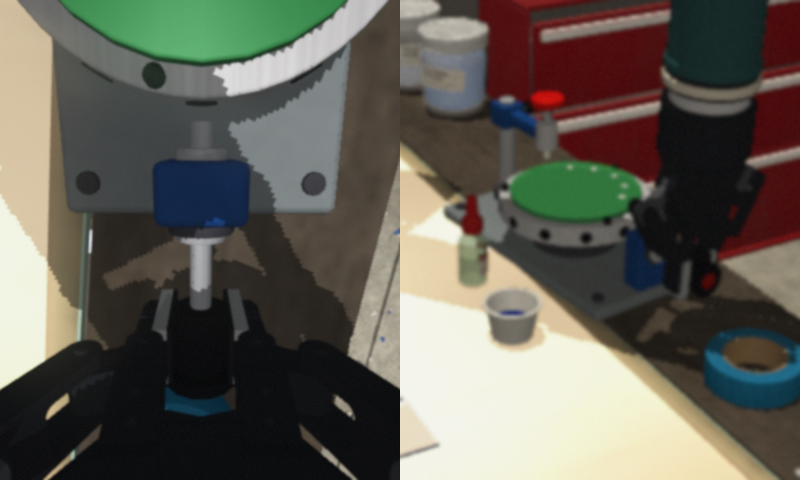

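The left view shows the pin tip at (202,125) clear of the rim, with the empty hole visible at (202,102). The right view shows the red head up at (547,100) and the bottle, cup and tape standing. The pull held at 16.6 N over 0.6 s, against 11.7 N from the spring, so I'll hand in.

```bash
python3 - <<'E'
from workcell import bot
print(bot.finish_job())
E
```

```text
the job is handed in; nothing more can be done
None
```

The plunger has been pressed and has sprung back, and the arm is holding the index pin fully out. The job was handed in at about 12.5 s of the 38 s allowed.

- **Plunger:** I pressed it 12 mm down to its stop, where the force rose to about 22 N against the spring's 7 N. Afterwards the red head measured 139–140 mm high, the same as before the press. I did not confirm the dot on the glass in a picture.
- **Index pin:** I pinched the knob's waist from above at 60 N grip and pulled it 13.9–14.1 mm, the full travel. The pull held steady at about 16.6 N, more than the spring's 11.7 N, so it is against its stop with no sign of slipping. The last picture shows the pin tip clear of the rim and the hole empty.
- **Bystanders:** The cup and tape measured within about 7 mm of their first positions. The dropper's two readings moved up to about 14 mm, mostly scatter in the measurement I think, since the arm never came near it.
- **Imperfections:** While holding, the tool leans about 2.6° and pushes down on the knob with about 10 N. I could not trim this away, but it did not affect the hold.

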